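# Reload the screw pots for reassembly

### The arm

A 6-joint arm with a two-finger parallel gripper is mounted at the origin on the work surface. World frame = base frame: x ahead of the robot, y to its left, z up, the work surface at z = 0. Lengths are in m, angles in rad, forces in N, time in s.
With the tool pointing down it reaches from about 0.25 to 0.775 m from the base axis. Payload 4 kg.
Tool frame: the origin (TCP) lies at the very end of the fingers, on their centre line; the grasp point (between the pads) lies 19 mm behind it; z points along the fingers, y is the direction in which the jaws open and shut (so a half turn about z gives the same grasp; the last joint's range is limited). The gripper opens to 94 mm and grips with 3 to 60 N. Pads are 16 mm wide; open, the fingers measure 119 mm over their backs; the gripper's body (75 mm by 177 mm) begins 78 mm behind the grasp point.
Start: joints at [1.166, 0.087, 1.371, -0, 1.684, -0.103], TCP at [0.163, 0.525, 0.206] pointing down, gripper open.
Joint ranges: [-3.1, 3.1], [-0.76, 2.03], [0.27, 2.55], [-1.08, 4.22], [0.17, 2.65], [-2.57, 2.57]. Speed limits (rad/s): [2.79, 2.79, 3.14, 3.14, 3.14, 3.14].

### API

Orientations are given as [roll, pitch, yaw] about the fixed x, y, z axes, in that order (R = Rz(yaw) Ry(pitch) Rx(roll)).
In Python, from bench import robot, cams, models gives the robot as it stands.
- The arm moves only by the tool step_arm, never from a script. Its argument "series" is a list of rows, each a list of 5 numbers: the gripper command: -1 is shut, 1 is fully open, values between are in proportion, then the shift along the tool's x, y, z in mm, then the turn about the tool's z in degrees. A call has 1 to 20 rows; each row is the pose to reach, as a shift and turn from the pose commanded when the call began, along the tool's axes at that moment; what a row does not reach only later rows make up. A row lasts 1/8 s, in which the tool goes at most 62.5 mm and 10.7 degrees, less where a joint would pass 70% of its speed; a pose out of reach is approached as far as the arm can. A call with a gripper value outside its range is refused whole. The fingers move at their own pace and stop on an object; the grip force is fixed at half the most. Time passes only in rows, so rows that repeat a pose let the fingers close. It gives the time, the measured TCP pose, the force and the opening at its end, in the units of the state.
- robot.get_obs(): the state, without advancing time (a new reading comes with each control period).
- cams.snapshot(name): name is "side" or "top"; returns a dict with "pixels" (384x512x3 uint8, red, green, blue), "fov_y" (degrees; the focal length in pixels is half the picture's height over the tangent of half this angle, whatever the lens; pixels are square), "cx", "cy" (the principal point, pixels), "k1" (the pictures are not rectified: a ray, as slopes to the right and down, at radius r is drawn at 1 + k1 r^2 times it, then the intrinsics apply), "R" (3x3) and "t" (3): a world point X has camera coordinates R X + t. Camera axes: x right, y down, z forward; pixel columns grow to the right and rows downward; lengths in m; the calibration is good to about 2 mm. A picture is of the moment at which its call begins. There is no depth.
- robot.close_job(): hands the job in, once; it reports no verdict.
Trained networks look in a picture, given as the dict that the camera call returned (one of the last four; its "shot" number tells which), for a name from the list of things; names that differ only in an ending like _2 or _b are one class to them, and where a whole thing is asked for, a point or a joint stands for the part that bears it (a point fixed in the world has none). Each returns a list of dicts, best first, with "p" (0 to 1); they miss things now and then, are a little off and sometimes report something else, mostly with a low value. They report only what shows in the picture. A call takes as long as a camera call. They do not tell look-alikes from the thing itself.
- models.find_in(picture, label): "position" ([x, y, z] in m, in world coordinates, good to about 4 mm: the middle of the surface that is visible of it).
- models.pinpoint(picture, label): "position" ([x, y, z] in m, in world coordinates, good to about 4 mm: a listed point, or the origin of a listed thing).
The state is a dict: "time": time; "joint_positions": joint angles; "qvel": joint speeds; "joint_torque": joint torques, N m; "tool_pos": TCP position; "ee_rot": TCP orientation; "wrist_force": force on the tool from outside, world axes, zero at the start; "wrist_torque": the same for the moment, N m; "width": finger opening in m.
Only numpy, scipy, OpenCV 4.12 (cv2) and the standard library are available. Lean on these libraries where they do the work, as an engineer would, in place of code of your own. Each camera call takes 0.05 s, during which the arm holds its last target. There are 200 camera calls.

### The job

A device was taken apart and each step's screws went into a closed pot; the four pots stand in the teardown rack (black trays) in the order they were filled, the first one nearest the robot and the last one farthest away. Move them to the empty aluminium rack in reverse, counting from its upright end post: the last-filled pot goes in the pocket next to the post, then the one filled before it, and so on, with the first-filled pot in the pocket farthest from the post. Keep the pots upright all the time and leave each standing on the floor of its own pocket.

Things in the scene. Friction and masses are not known exactly. Their poses are not given: they have to be found in the camera images.
- pot_A_center (a point): White closed tall slim round pot: 38 mm across, 74 mm high (the tallest), flat aluminium screw lid as wide as the pot; loose, about 70 g. The point is the centre of the pot, half-way up (37 mm above its foot); z up.
- pot_B_center (a point): White closed squat round pot: 46 mm across, 50 mm high (the lowest), flat aluminium screw lid as wide as the pot; loose, about 70 g. The point is the centre of the pot, half-way up (25 mm above its foot); z up.
- pot_C_center (a point): White closed square pot: 40 x 40 mm, 58 mm high, square aluminium lid; its sides lie within about 0.12 rad of the directions of the rack it starts in; loose, about 70 g. The point is the centre of the pot, half-way up (29 mm above its foot); z up.
- pot_D_center (a point): White closed round pot with a sloping shoulder and a narrow aluminium cap: 42 mm across up to 42 mm height, then narrowing to a 22 mm cap; 66 mm high in all; loose, about 70 g. The point is the centre of the pot, half-way up (33 mm above its foot); z up.
- cradle_A: Fixed shallow black tray in the teardown rack in which pot A stands at the start: 68 x 68 mm outside, 64 mm inside, rim 7 mm high, floor 3 mm thick. Origin: centre of its underside, 4 mm above the table (so the pot's foot is 7 mm above the table); z up, x along the row, away from the robot. The four cradles stand in one straight row, 72 mm apart, running away from the robot; which stands where changes.
- cradle_B: Fixed shallow black tray in the teardown rack in which pot B stands at the start: 68 x 68 mm outside, 64 mm inside, rim 7 mm high, floor 3 mm thick. Origin: centre of its underside, 4 mm above the table (so the pot's foot is 7 mm above the table); z up, x along the row, away from the robot. The four cradles stand in one straight row, 72 mm apart, running away from the robot; which stands where changes.
- cradle_C: Fixed shallow black tray in the teardown rack in which pot C stands at the start: 68 x 68 mm outside, 64 mm inside, rim 7 mm high, floor 3 mm thick. Origin: centre of its underside, 4 mm above the table (so the pot's foot is 7 mm above the table); z up, x along the row, away from the robot. The four cradles stand in one straight row, 72 mm apart, running away from the robot; which stands where changes.
- cradle_D: Fixed shallow black tray in the teardown rack in which pot D stands at the start: 68 x 68 mm outside, 64 mm inside, rim 7 mm high, floor 3 mm thick. Origin: centre of its underside, 4 mm above the table (so the pot's foot is 7 mm above the table); z up, x along the row, away from the robot. The four cradles stand in one straight row, 72 mm apart, running away from the robot; which stands where changes.
- reassembly_rack: The empty fixed aluminium rack on the other side of the table, 350 x 76 mm, with four square pockets in a row along its x axis, pocket centres at x = -108, -36, +36, +108 mm and y = 0 in its frame. Pockets are 66 mm along the row and 66 mm across, floor 6 mm and rims 10 mm above the table. Origin: centre of the underside, on the table; x along the row, pointing away from the robot, z up.
- end_post: Dark upright plate, 50 mm wide across the row, 10 mm thick and 60 mm high, fixed on one end of the reassembly rack (either end): its origin, the centre of its foot, lies 162 mm along the row from the rack's middle, 54 mm from the centre of the next pocket; the other end has only a flat aluminium strip. Its axes are those of the rack.
Mind the look-alikes: they are no part of the job. Leave any orange or purple look-alike of the cradle_D alone.

How it is judged:
At the end, for the whole second after the job is handed in: Pots released, at rest, upright (0.12 rad), on the floors of the aluminium rack's pockets (height 5 mm; within 16 mm of the pocket's centre across, 18 mm along the row), ordered from the post by their cradles: farthest from the robot first, nearest the robot last (y of pot_A_center in the frame of reassembly_rack between -0.016 and 0.016 m and z of pot_A_center in the frame of reassembly_rack between 0.038 and 0.048 m and angle between each of pot_A_center, pot_B_center, pot_C_center, pot_D_center's own z axis and vertical below 0.12 rad and linear speed of each of pot_A, pot_B, pot_C, pot_D below 0.02 m/s and contact force between each of pot_A, pot_B, pot_C, pot_D and the fingers below 0.1 N and ((x of each of cradle_B, cradle_C, cradle_D in the frame of cradle_A below -0.03 m and horizontal distance between pot_A_center and end_post between 0.036 and 0.072 m) or (x of each of cradle_B, cradle_C in the frame of cradle_A below -0.03 m and x of cradle_D in the frame of cradle_A above 0.03 m and horizontal distance between pot_A_center and end_post between 0.108 and 0.144 m) or (x of each of cradle_B, cradle_D in the frame of cradle_A below -0.03 m and x of cradle_C in the frame of cradle_A above 0.03 m and horizontal distance between pot_A_center and end_post between 0.108 and 0.144 m) or (x of cradle_B in the frame of cradle_A below -0.03 m and x of each of cradle_C, cradle_D in the frame of cradle_A above 0.03 m and horizontal distance between pot_A_center and end_post between 0.18 and 0.216 m) or (x of cradle_B in the frame of cradle_A above 0.03 m and x of each of cradle_C, cradle_D in the frame of cradle_A below -0.03 m and horizontal distance between pot_A_center and end_post between 0.108 and 0.144 m) or (x of each of cradle_B, cradle_D in the frame of cradle_A above 0.03 m and x of cradle_C in the frame of cradle_A below -0.03 m and horizontal distance between pot_A_center and end_post between 0.18 and 0.216 m) or (x of each of cradle_B, cradle_C in the frame of cradle_A above 0.03 m and x of cradle_D in the frame of cradle_A below -0.03 m and horizontal distance between pot_A_center and end_post between 0.18 and 0.216 m) or (x of each of cradle_B, cradle_C, cradle_D in the frame of cradle_A above 0.03 m and horizontal distance between pot_A_center and end_post between 0.252 and 0.288 m)) and y of pot_B_center in the frame of reassembly_rack between -0.016 and 0.016 m and z of pot_B_center in the frame of reassembly_rack between 0.026 and 0.036 m and ((x of each of cradle_A, cradle_C, cradle_D in the frame of cradle_B below -0.03 m and horizontal distance between pot_B_center and end_post between 0.036 and 0.072 m) or (x of each of cradle_A, cradle_C in the frame of cradle_B below -0.03 m and x of cradle_D in the frame of cradle_B above 0.03 m and horizontal distance between pot_B_center and end_post between 0.108 and 0.144 m) or (x of each of cradle_A, cradle_D in the frame of cradle_B below -0.03 m and x of cradle_C in the frame of cradle_B above 0.03 m and horizontal distance between pot_B_center and end_post between 0.108 and 0.144 m) or (x of cradle_A in the frame of cradle_B below -0.03 m and x of each of cradle_C, cradle_D in the frame of cradle_B above 0.03 m and horizontal distance between pot_B_center and end_post between 0.18 and 0.216 m) or (x of cradle_A in the frame of cradle_B above 0.03 m and x of each of cradle_C, cradle_D in the frame of cradle_B below -0.03 m and horizontal distance between pot_B_center and end_post between 0.108 and 0.144 m) or (x of each of cradle_A, cradle_D in the frame of cradle_B above 0.03 m and x of cradle_C in the frame of cradle_B below -0.03 m and horizontal distance between pot_B_center and end_post between 0.18 and 0.216 m) or (x of each of cradle_A, cradle_C in the frame of cradle_B above 0.03 m and x of cradle_D in the frame of cradle_B below -0.03 m and horizontal distance between pot_B_center and end_post between 0.18 and 0.216 m) or (x of each of cradle_A, cradle_C, cradle_D in the frame of cradle_B above 0.03 m and horizontal distance between pot_B_center and end_post between 0.252 and 0.288 m)) and y of pot_C_center in the frame of reassembly_rack between -0.016 and 0.016 m and z of pot_C_center in the frame of reassembly_rack between 0.03 and 0.04 m and ((x of each of cradle_A, cradle_B, cradle_D in the frame of cradle_C below -0.03 m and horizontal distance between pot_C_center and end_post between 0.036 and 0.072 m) or (x of each of cradle_A, cradle_B in the frame of cradle_C below -0.03 m and x of cradle_D in the frame of cradle_C above 0.03 m and horizontal distance between pot_C_center and end_post between 0.108 and 0.144 m) or (x of each of cradle_A, cradle_D in the frame of cradle_C below -0.03 m and x of cradle_B in the frame of cradle_C above 0.03 m and horizontal distance between pot_C_center and end_post between 0.108 and 0.144 m) or (x of cradle_A in the frame of cradle_C below -0.03 m and x of each of cradle_B, cradle_D in the frame of cradle_C above 0.03 m and horizontal distance between pot_C_center and end_post between 0.18 and 0.216 m) or (x of cradle_A in the frame of cradle_C above 0.03 m and x of each of cradle_B, cradle_D in the frame of cradle_C below -0.03 m and horizontal distance between pot_C_center and end_post between 0.108 and 0.144 m) or (x of each of cradle_A, cradle_D in the frame of cradle_C above 0.03 m and x of cradle_B in the frame of cradle_C below -0.03 m and horizontal distance between pot_C_center and end_post between 0.18 and 0.216 m) or (x of each of cradle_A, cradle_B in the frame of cradle_C above 0.03 m and x of cradle_D in the frame of cradle_C below -0.03 m and horizontal distance between pot_C_center and end_post between 0.18 and 0.216 m) or (x of each of cradle_A, cradle_B, cradle_D in the frame of cradle_C above 0.03 m and horizontal distance between pot_C_center and end_post between 0.252 and 0.288 m)) and y of pot_D_center in the frame of reassembly_rack between -0.016 and 0.016 m and z of pot_D_center in the frame of reassembly_rack between 0.034 and 0.044 m and ((x of each of cradle_A, cradle_B, cradle_C in the frame of cradle_D below -0.03 m and horizontal distance between pot_D_center and end_post between 0.036 and 0.072 m) or (x of each of cradle_A, cradle_B in the frame of cradle_D below -0.03 m and x of cradle_C in the frame of cradle_D above 0.03 m and horizontal distance between pot_D_center and end_post between 0.108 and 0.144 m) or (x of each of cradle_A, cradle_C in the frame of cradle_D below -0.03 m and x of cradle_B in the frame of cradle_D above 0.03 m and horizontal distance between pot_D_center and end_post between 0.108 and 0.144 m) or (x of cradle_A in the frame of cradle_D below -0.03 m and x of each of cradle_B, cradle_C in the frame of cradle_D above 0.03 m and horizontal distance between pot_D_center and end_post between 0.18 and 0.216 m) or (x of cradle_A in the frame of cradle_D above 0.03 m and x of each of cradle_B, cradle_C in the frame of cradle_D below -0.03 m and horizontal distance between pot_D_center and end_post between 0.108 and 0.144 m) or (x of each of cradle_A, cradle_C in the frame of cradle_D above 0.03 m and x of cradle_B in the frame of cradle_D below -0.03 m and horizontal distance between pot_D_center and end_post between 0.18 and 0.216 m) or (x of each of cradle_A, cradle_B in the frame of cradle_D above 0.03 m and x of cradle_C in the frame of cradle_D below -0.03 m and horizontal distance between pot_D_center and end_post between 0.18 and 0.216 m) or (x of each of cradle_A, cradle_B, cradle_C in the frame of cradle_D above 0.03 m and horizontal distance between pot_D_center and end_post between 0.252 and 0.288 m))); the robot touches nothing.
It fails at once if pot A is tipped over (more than 0.6 rad) (angle between pot_A_center's own z axis and vertical above 0.6 rad).
It fails at once if pot B is tipped over (more than 0.6 rad) (angle between pot_B_center's own z axis and vertical above 0.6 rad).
It fails at once if pot C is tipped over (more than 0.6 rad) (angle between pot_C_center's own z axis and vertical above 0.6 rad).
It fails at once if pot D is tipped over (more than 0.6 rad) (angle between pot_D_center's own z axis and vertical above 0.6 rad).
It also fails if it takes over 122 s, if anything falls off the work surface, if the arm or the gripper's body presses on something with over 40 N, if the wrist force passes 120 N, or if a joint passes its speed limit or range.

## Working session

There is one attempt and no reset: what is moved stays moved. The work goes in short steps, Python scripts to look and compute and a tool call to move; the robot and the scene stay as the last step left them, time stands still between calls to the robot, and variables do not carry over. Pictures are saved under pics/ and viewed, about 12 in all and at most 16, crops included, and the job is handed in when it is done.

Besides the shell and the picture viewer there is one more tool, called after ">>>" by a JSON object that holds its "api" and its "payload". step_arm: Moves the arm, as the interface text tells. Its arguments: {"type":"object","properties":{"series":{"type":"array","items":{"type":"array","items":{"type":"number"}}}},"required":["series"]}

```bash
mkdir -p pics; cat > h.py <<'E'
import numpy as np, cv2
from bench import robot, cams, models
def save(s,n): cv2.imwrite(f'pics/{n}.png', s['pixels'][:,:,::-1])
def proj(s,X):
    c=np.array(s['R'])@np.array(X)+np.array(s['t']); a=c[:2]/c[2]; a=a*(1+s['k1']*(a@a))
    f=192/np.tan(np.radians(s['fov_y'])/2); return a*f+[s['cx'],s['cy']]
E
python3 - <<'E'
from h import *
np.set_printoptions(precision=3,suppress=True)
o=robot.get_obs(); print(o['time'],o['tool_pos'],o['ee_rot'],o['width'])
for c in ['top','side']:
    s=cams.snapshot(c); save(s,c+'0'); print(c,s['fov_y'],s['k1'],np.array(s['R']).round(3).tolist(),np.array(s['t']).round(3))
    for l in ['pot_A_center','pot_B_center','pot_C_center','pot_D_center','cradle_A','cradle_B','cradle_C','cradle_D','reassembly_rack','end_post']:
        print(l,[(round(d['p'],2),np.round(d['position'],3).tolist(),proj(s,d['position']).round().tolist()) for d in models.pinpoint(s,l)])
E
```

```text
0.0 [0.163 0.525 0.204] [-3.139 -0.     2.84 ] 0.09378122394551687
top 46.6276422789235 0.045508922089700324 [[-0.008, -1.0, -0.02], [-0.991, 0.011, -0.133], [0.134, 0.019, -0.991]] [-0.05   0.531  1.173]
pot_A_center [(0.45, [0.559, -0.144, 0.042], [288.0, 178.0])]
pot_B_center [(0.85, [0.632, -0.141, 0.028], [285.0, 153.0]), (0.59, [0.631, -0.145, 0.002], [287.0, 155.0])]
pot_C_center [(0.61, [0.418, -0.124, 0.033], [281.0, 231.0]), (0.5, [0.69, 0.173, 0.004], [174.0, 136.0])]
pot_D_center [(0.46, [0.484, -0.131, 0.036], [283.0, 206.0])]
cradle_A [(0.9, [0.562, -0.14, 0.0], [285.0, 179.0])]
cradle_B [(0.54, [0.632, -0.145, 0.007], [287.0, 154.0])]
cradle_C [(0.88, [0.417, -0.12, 0.005], [279.0, 231.0])]
cradle_D [(0.83, [0.526, -0.4, -0.0], [380.0, 191.0]), (0.79, [0.376, -0.347, 0.002], [363.0, 246.0]), (0.74, [0.503, -0.27, 0.004], [333.0, 199.0]), (0.73, [0.649, -0.301, -0.004], [342.0, 148.0]), (0.67, [0.492, -0.133, 0.004], [283.0, 204.0])]
reassembly_rack [(0.82, [0.532, 0.164, -0.0], [177.0, 191.0])]
end_post [(0.72, [0.689, 0.176, 0.004], [173.0, 136.0])]
side 49.8805242024
[... 164 characters left out ...]
, [259.0, 184.0])]
pot_B_center [(0.7, [0.558, -0.139, 0.042], [259.0, 185.0])]
pot_C_center [(0.69, [0.418, -0.123, 0.036], [315.0, 201.0])]
pot_D_center [(0.84, [0.486, -0.129, 0.039], [287.0, 194.0])]
cradle_A [(0.72, [0.565, -0.141, 0.006], [257.0, 197.0])]
cradle_B [(0.71, [0.636, -0.148, 0.002], [230.0, 192.0])]
cradle_C []
cradle_D [(0.85, [0.381, -0.345, 0.001], [339.0, 168.0]), (0.79, [0.524, -0.398, 0.002], [293.0, 152.0]), (0.69, [0.501, -0.267, 0.0], [291.0, 176.0]), (0.6, [0.648, -0.298, 0.001], [243.0, 162.0]), (0.53, [0.489, -0.131, 0.005], [285.0, 204.0])]
reassembly_rack [(0.84, [0.525, 0.171, -0.003], [233.0, 294.0])]
end_post [(0.77, [0.691, 0.176, 0.012], [152.0, 273.0])]
```

```bash
python3 -c "
import cv2,numpy as np
a=cv2.imread('pics/top0.png');b=cv2.imread('pics/side0.png')
for n,i in (('top0b',a),('side0b',b)): cv2.imwrite(f'pics/{n}.png',cv2.resize(i,(784,588),interpolation=cv2.INTER_CUBIC))"
```

```text
(no output)
```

View pics/top0.png

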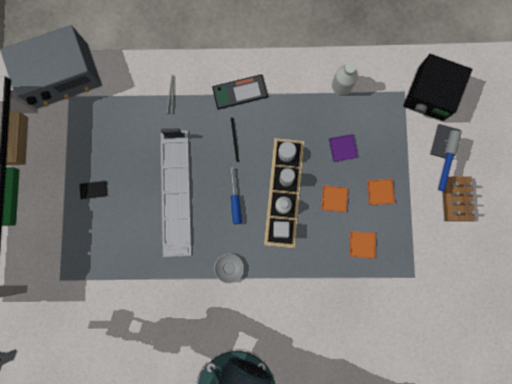

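View pics/side0.png

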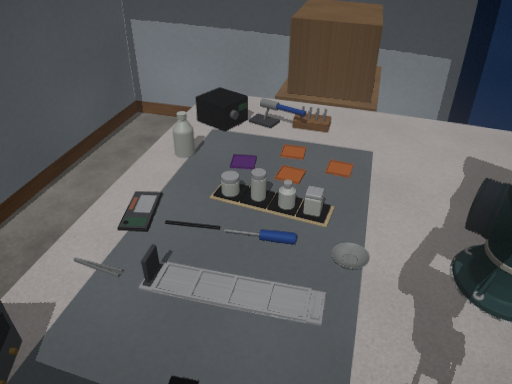

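Order from near to far is C (281,231), D (283,206), A (288,178), B (285,153). The post is at the far end of the aluminium rack (173,134). The possible mix-ups are the orange look-alikes at (335,199), (381,192) and (363,245), and the purple one at (343,148). All four are empty and stay untouched. The four pots stand in the black trays. Next I'll refine the positions and check them in a crop.

```bash
cat > m.py <<'E'
from h import *
np.set_printoptions(precision=4,suppress=True)
L=['pot_A_center','pot_B_center','pot_C_center','pot_D_center','cradle_A','cradle_B','cradle_C','cradle_D','reassembly_rack','end_post']
acc={l:[] for l in L}
for k in range(3):
  for c in ['top','side']:
    s=cams.snapshot(c)
    for l in L:
      r=[np.array(d['position']) for d in models.pinpoint(s,l)]
      acc[l]+=[p for p in r if abs(p[1])<.22][:1]
    if k==2: 
      if c=='top': st=s
      else: ss=s
P={l:np.median(v,0) for l,v in acc.items()}
for l in L: print(l,P[l],len(acc[l]))
cr=np.array([P['cradle_'+c] for c in 'CDAB'])[:,:2]
u=np.linalg.svd(cr-cr.mean(0))[2][0];u*=np.sign(u[0])
print('src yaw',np.arctan2(u[1],u[0])); src=[cr.mean(0)+u*.072*(i-1.5) for i in range(4)];print(np.array(src))
d=(P['end_post']-P['reassembly_rack'])[:2]; print('dst',np.arctan2(d[1],d[0]),np.linalg.norm(d))
d/=np.linalg.norm(d); m=(P['end_post'][:2]+P['reassembly_rack'][:2])/2
dst=[m+d*(-.081+x) for x in (-.108,-.036,.036,.108)]; print(np.array(dst))
n=np.array([-d[1],d[0]])
for s,nm,(x0,x1,y0,y1) in ((st,'top',(150,310,120,260)),(ss,'side',(130,350,150,330))):
  im=s['pixels'][:,:,::-1].copy();k=4 if nm=='top' else 3
  im=cv2.resize(im,None,fx=k,fy=k,interpolation=cv2.INTER_CUBIC)
  def dot(X,col): 
    q=((proj(s,X)+.5)*k-.5).round().astype(int); cv2.circle(im,tuple(map(int,q)),2,col,-1)
  for q in src:
    for a in (-.034,.034):
      for b in (-.034,.034): dot([*(q+u*a+np.array([-u[1],u[0]])*b),.011],(0,255,0))
  c=m-d*.081
  for a in (-.175,.175):
    for b in (-.038,.038): dot([*(c+d*a+n*b),.01],(0,0,255))
  for q in dst: dot([*q,.006],(0,0,255))
  for l,h in zip('ABCD',(.081,.057,.065,.073)): dot([*P[f'pot_{l}_center'][:2],h],(255,0,255))
  cv2.imwrite(f'pics/{nm}1.png',im[y0*k:y1*k,x0*k:x1*k])
E
python3 m.py
```

```text
pot_A_center [ 0.5612 -0.1385  0.0425] 6
pot_B_center [ 0.6321 -0.1432  0.0304] 6
pot_C_center [ 0.4192 -0.1255  0.0345] 6
pot_D_center [ 0.4865 -0.1298  0.0373] 5
cradle_A [ 0.5624 -0.1403  0.0046] 6
cradle_B [ 0.6321 -0.1471  0.0022] 5
cradle_C [ 0.4213 -0.1237  0.0043] 6
cradle_D [ 0.4917 -0.1288  0.0049] 5
reassembly_rack [ 0.5287  0.1683 -0.0003] 6
end_post [0.6899 0.1751 0.0092] 6
src yaw -0.11552352531324842
[[ 0.4196 -0.1225]
 [ 0.4911 -0.1308]
 [ 0.5626 -0.1391]
 [ 0.6341 -0.1474]]
dst 0.0418230868391208 0.16144117349672593
[[0.4205 0.1638]
 [0.4924 0.1668]
 [0.5643 0.1698]
 [0.6363 0.1728]]
```

View pics/top1.png

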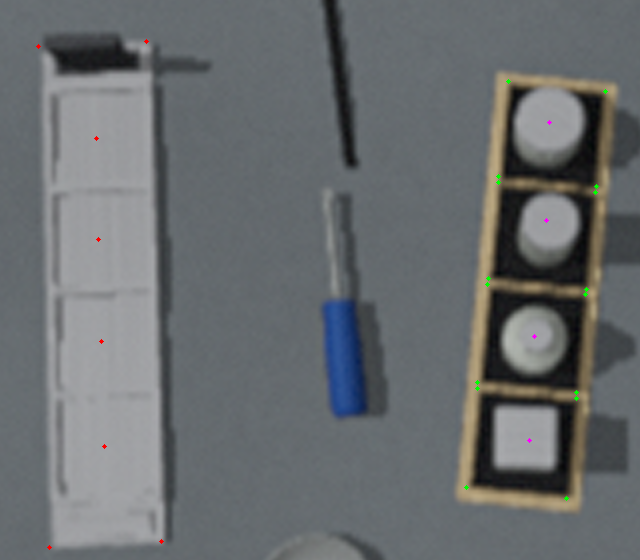

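View pics/side1.png

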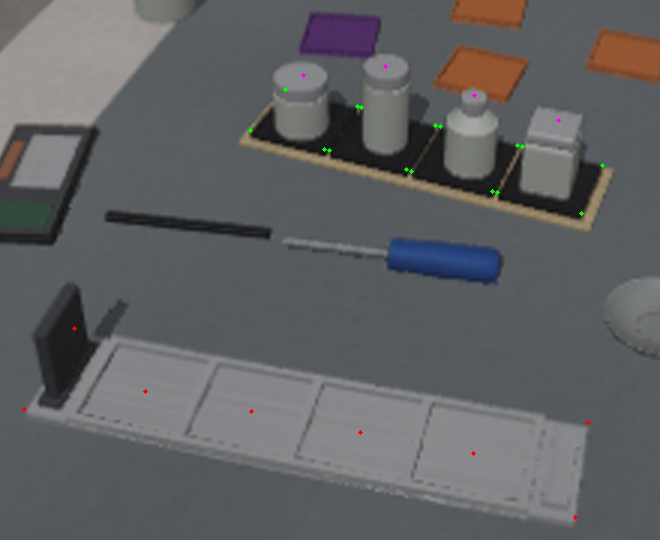

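```bash
cat > g.py <<'E'
from h import *; import sys
# usage: g.py x y z rackyaw -> shift mm in tool axes + turn deg from present pose
def plan(o,x,y,z,ry):
    w=o['ee_rot'][2]; d=np.array([x,y,z])-o['tool_pos']
    tx=np.array([np.cos(w),np.sin(w),0]);ty=np.array([np.sin(w),-np.cos(w),0])
    t=(np.pi+ry-w+np.pi/2)%np.pi-np.pi/2
    return np.round([d@tx*1e3,d@ty*1e3,-d[2]*1e3,-np.degrees(t)],1)
if __name__=='__main__':
    o=robot.get_obs(); print(o['time'],np.round(o['tool_pos'],4),np.round(o['ee_rot'],3),o['width'])
    a=list(map(float,sys.argv[1:]))
    for i in range(0,len(a),4): print(a[i:i+4],plan(o,*a[i:i+4]))
E
python3 g.py .632 -.1435 .16 -.115  .632 -.1435 .02 -.115
```

```text
4.4 [0.1635 0.5252 0.2055] [3.141 0.    2.84 ] 0.09330561550415395
[0.632, -0.1435, 0.16, -0.115] [-646.1 -499.2   45.5  -10.7]
[0.632, -0.1435, 0.02, -0.115] [-646.1 -499.2  185.5  -10.7]
```

>>> {"api": "step_arm", "payload": {"series": [[1,-60,-45,5,-3],[1,-108,-83,8,-6],[1,-156,-120,12,-9],[1,-204,-157,16,-10.7],[1,-252,-194,20,-10.7],[1,-300,-231,24,-10.7],[1,-348,-268,28,-10.7],[1,-396,-305,32,-10.7],[1,-444,-342,36,-10.7],[1,-492,-379,40,-10.7],[1,-540,-416,45,-10.7],[1,-588,-453,45,-10.7],[1,-620,-478,45,-10.7],[1,-646,-499,45,-10.7],[1,-646,-499,45,-10.7],[1,-646,-499,45,-10.7],[1,-646,-499,45,-10.7]]}}

```text
time: 6.52
tool_pos: [0.6316, -0.142, 0.1609]
ee_rot: [3.141, 0.0, 3.028]
wrist_force: [0.3, 0.4, -0.7]
width: 0.0938
```

```bash
python3 g.py .632 -.1435 .02 -.115; python3 -c "
from h import *
s=cams.snapshot('side'); cv2.imwrite('pics/s2.png',cv2.resize(s['pixels'][100:300,130:380,::-1],None,fx=3,fy=3))"
```

```text
6.525 [ 0.6316 -0.142   0.1609] [3.141 0.    3.028] 0.09382106609845134
[0.632, -0.1435, 0.02, -0.115] [-5.000e-01 -1.400e+00  1.409e+02  1.000e-01]
```

View pics/s2.png

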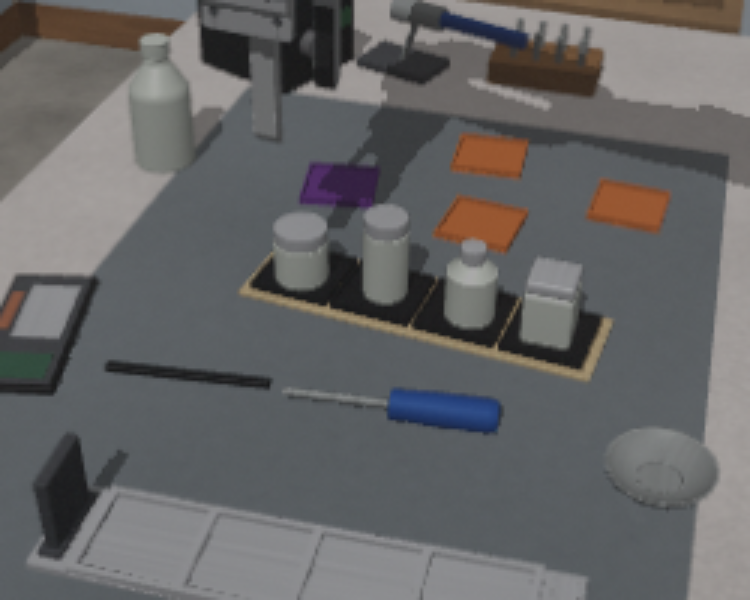

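The gripper is above pot B, which is at about (300,255) in the crop, and the near finger tip is at (265,135). The path down is clear, so I'm descending, closing and lifting.

>>> {"api": "step_arm", "payload": {"series": [[1,0,0,40,0],[1,0,-1,80,0],[1,0,-1,105,0],[1,0,-1,125,0],[1,0,-1,140,0],[1,0,-1,140,0],[-1,0,-1,140,0],[-1,0,-1,140,0],[-1,0,-1,140,0],[-1,0,-1,140,0],[-1,0,-1,140,0],[-1,0,-1,140,0],[-1,0,-1,140,0],[-1,0,-1,140,0]]}}

```text
time: 8.32
tool_pos: [0.6319, -0.1441, 0.0206]
ee_rot: [3.141, 0.0, 3.027]
wrist_force: [-0.1, 0.4, 0.3]
width: 0.045
```

```bash
python3 g.py .632 -.1435 .15 -.115 .636 .1695 .15 .04 .636 .1695 .02 .04
```

```text
8.325 [ 0.6319 -0.1441  0.0206] [3.141 0.    3.027] 0.04501153626718109
[0.632, -0.1435, 0.15, -0.115] [   0.     0.6 -129.4    0. ]
[0.636, 0.1695, 0.15, 0.04] [  32.   312.  -129.4   -8.9]
[0.636, 0.1695, 0.02, 0.04] [ 32.  312.    0.6  -8.9]
```

Gripped at 45 mm, which matches pot B's 46 mm.

>>> {"api": "step_arm", "payload": {"series": [[-1,0,0,-30,0],[-1,0,0,-60,0],[-1,0,0,-95,0],[-1,0,0,-125,0],[-1,4,35,-125,-2],[-1,8,70,-125,-3],[-1,11,105,-125,-4],[-1,14,140,-125,-5],[-1,18,175,-125,-6],[-1,22,210,-125,-7],[-1,25,245,-125,-8],[-1,29,275,-125,-9],[-1,31,300,-125,-9],[-1,32,312,-125,-9],[-1,32,312,-125,-9],[-1,32,312,-85,-9],[-1,32,312,-50,-9],[-1,32,312,-25,-9],[-1,32,312,-25,-9],[-1,32,312,-25,-9]]}}

```text
time: 10.82
tool_pos: [0.6368, 0.1686, 0.0469]
ee_rot: [3.142, 0.002, -3.1]
wrist_force: [0.0, -0.6, 0.1]
width: 0.0453
```

```bash
python3 g.py .636 .1695 .02 .04; python3 -c "
from h import *
s=cams.snapshot('side'); cv2.imwrite('pics/s3.png',cv2.resize(s['pixels'][150:350,100:350,::-1],None,fx=3,fy=3))"
```

```text
10.825 [0.6368 0.1686 0.0469] [ 3.142e+00  2.000e-03 -3.100e+00] 0.04531424599290639
[0.636, 0.1695, 0.02, 0.04] [ 0.8  0.9 26.9  0.1]
```

View pics/s3.png

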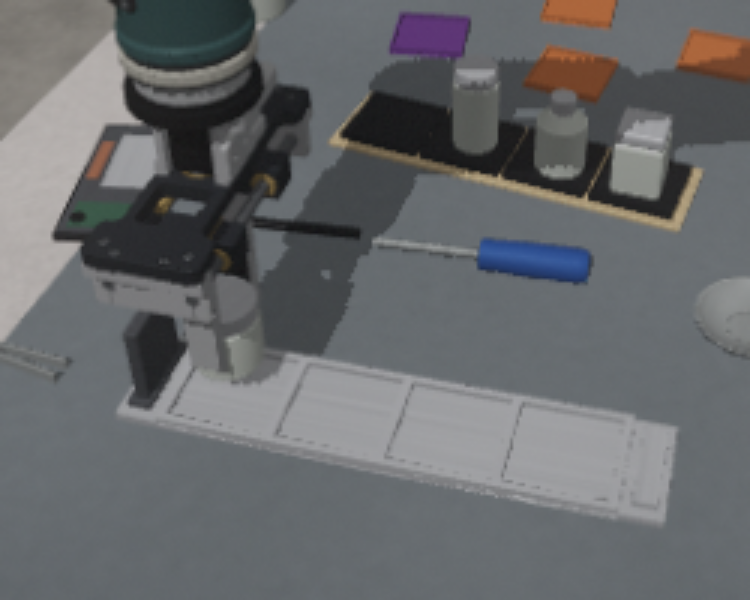

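Pot B is upright at (240,335), over the pocket next to the post and clear of it. I'm lowering, releasing and rising.

>>> {"api": "step_arm", "payload": {"series": [[-1,0,0,12,0],[-1,0,0,20,0],[-1,0,0,26,0],[-1,0,0,26,0],[-1,0,0,26,0],[0.9,0,0,26,0],[0.9,0,0,26,0],[0.9,0,0,26,0],[0.9,0,0,26,0],[0.9,0,0,26,0],[0.9,0,0,26,0],[0.9,0,0,0,0],[0.9,0,0,-40,0],[0.9,0,0,-80,0],[0.9,0,0,-110,0],[0.9,0,0,-110,0]]}}

```text
time: 12.88
tool_pos: [0.6377, 0.1697, 0.1593]
ee_rot: [3.141, 0.007, -3.1]
wrist_force: [0.3, -0.2, 0.8]
width: 0.0891
```

```bash
python3 g.py .5605 -.1385 .15 -.115  .5605 -.1385 .03 -.115; python3 -c "
from h import *
s=cams.snapshot('side'); print([ (d['p'],np.round(d['position'],4)) for d in models.pinpoint(s,'pot_B_center')]); print([ (d['p'],np.round(d['position'],4)) for d in models.pinpoint(s,'pot_A_center')])"
```

```text
12.875 [0.6377 0.1697 0.1593] [ 3.141  0.007 -3.1  ] 0.08913287575650407
[0.5605, -0.1385, 0.15, -0.115] [  90.1 -304.6    9.3    9. ]
[0.5605, -0.1385, 0.03, -0.115] [  90.1 -304.6  129.3    9. ]
[(0.77, array([0.6356, 0.1666, 0.0326]))]
[(0.67, array([ 0.5601, -0.1384,  0.042 ])), (0.61, array([ 0.6333, -0.1463,  0.0021]))]
```

>>> {"api": "step_arm", "payload": {"series": [[1,15,-50,0,3],[1,30,-105,0,6],[1,48,-160,5,9],[1,65,-215,9,9],[1,80,-265,9,9],[1,90,-304,9,9],[1,90,-304,9,9],[1,90,-304,9,9],[1,90,-304,50,9],[1,90,-304,90,9],[1,90,-304,115,9],[1,90,-304,129,9],[1,90,-304,129,9],[-1,90,-304,129,9],[-1,90,-304,129,9],[-1,90,-304,129,9],[-1,90,-304,129,9],[-1,90,-304,129,9],[-1,90,-304,129,9],[-1,90,-304,129,9]]}}

```text
time: 15.52
tool_pos: [0.5587, -0.1384, 0.0265]
ee_rot: [-3.141, 0.0, 3.026]
wrist_force: [0.6, -0.7, -0.4]
width: 0.0377
```

```bash
python3 g.py .564 .167 .15 .04 .564 .167 .03 .04
```

```text
15.525 [ 0.5587 -0.1384  0.0265] [-3.141  0.     3.026] 0.037748462823541634
[0.564, 0.167, 0.15, 0.04] [  29.9  304.  -123.5   -8.9]
[0.564, 0.167, 0.03, 0.04] [ 29.9 304.   -3.5  -8.9]
```

>>> {"api": "step_arm", "payload": {"series": [[-1,0,0,-30,0],[-1,0,0,-60,0],[-1,0,0,-95,0],[-1,0,0,-125,0],[-1,4,35,-125,-2],[-1,8,70,-125,-3],[-1,11,105,-125,-4],[-1,14,140,-125,-5],[-1,18,175,-125,-6],[-1,22,210,-125,-7],[-1,25,245,-125,-8],[-1,28,275,-125,-9],[-1,29,295,-125,-9],[-1,29,304,-125,-9],[-1,29,304,-125,-9],[-1,29,304,-85,-9],[-1,29,304,-50,-9],[-1,29,304,-25,-9],[-1,29,304,-25,-9],[-1,29,304,-25,-9]]}}

```text
time: 18.02
tool_pos: [0.5658, 0.1666, 0.0528]
ee_rot: [3.141, 0.002, -3.101]
wrist_force: [-0.2, -0.0, -0.8]
width: 0.0373
```

```bash
python3 g.py .564 .167 .0265 .04
```

```text
18.025 [0.5658 0.1666 0.0528] [ 3.141e+00  2.000e-03 -3.101e+00] 0.03725962948590129
[0.564, 0.167, 0.0265, 0.04] [ 1.8  0.5 26.3  0.1]
```

>>> {"api": "step_arm", "payload": {"series": [[-1,1,0,12,0],[-1,1,0,20,0],[-1,1,0,26,0],[-1,1,0,26,0],[-1,1,0,26,0],[0.9,1,0,26,0],[0.9,1,0,26,0],[0.9,1,0,26,0],[0.9,1,0,26,0],[0.9,1,0,26,0],[0.9,1,0,26,0],[0.9,1,0,0,0],[0.9,1,0,-40,0],[0.9,1,0,-80,0],[0.9,1,0,-105,0],[0.9,1,0,-105,0]]}}

```text
time: 20.02
tool_pos: [0.5654, 0.1674, 0.1594]
ee_rot: [3.141, 0.006, -3.1]
wrist_force: [1.1, 0.3, -0.7]
width: 0.089
```

```bash
python3 g.py .4875 -.130 .15 -.115  .4875 -.130 .018 -.115; python3 -c "
from h import *
for c in('side','top'):
  s=cams.snapshot(c)
  for l in 'ABD': print(c,l,[ (d['p'],np.round(d['position'],4)) for d in models.pinpoint(s,f'pot_{l}_center')])"
```

```text
20.025 [0.5654 0.1674 0.1594] [ 3.141  0.006 -3.1  ] 0.08897554506573419
[0.4875, -0.13, 0.15, -0.115] [  90.3 -293.9    9.4    9. ]
[0.4875, -0.13, 0.018, -0.115] [  90.3 -293.9  141.4    9. ]
side A [(0.71, array([0.5654, 0.1692, 0.0429])), (0.36, array([ 0.4192, -0.1216,  0.0378])), (0.18, array([ 0.4911, -0.1298,  0.0038]))]
side B [(0.91, array([0.6353, 0.1654, 0.0306])), (0.47, array([ 0.4908, -0.1298,  0.0024]))]
side D [(0.9, array([ 0.4852, -0.1293,  0.0383])), (0.47, array([ 0.4167, -0.1224,  0.0015]))]
top A [(0.54, array([0.5685, 0.1683, 0.0412]))]
top B [(0.44, array([0.6355, 0.1721, 0.0292]))]
top D [(0.6, array([ 0.4851, -0.1314,  0.0359]))]
```

>>> {"api": "step_arm", "payload": {"series": [[1,15,-50,0,3],[1,30,-105,0,6],[1,48,-160,5,9],[1,65,-215,9,9],[1,80,-260,9,9],[1,90,-294,9,9],[1,90,-294,9,9],[1,90,-294,9,9],[1,90,-294,50,9],[1,90,-294,95,9],[1,90,-294,125,9],[1,90,-294,138,9],[1,90,-294,138,9],[-1,90,-294,138,9],[-1,90,-294,138,9],[-1,90,-294,138,9],[-1,90,-294,138,9],[-1,90,-294,138,9],[-1,90,-294,138,9],[-1,90,-294,138,9]]}}

```text
time: 22.92
tool_pos: [0.4862, -0.1304, 0.0185]
ee_rot: [3.141, -0.0, 3.026]
wrist_force: [-0.5, -0.2, 0.8]
width: 0.0415
```

```bash
python3 g.py .492 .1645 .15 .04 .492 .1645 .018 .04
```

```text
22.925 [ 0.4862 -0.1304  0.0185] [ 3.141 -0.     3.026] 0.04152711579908668
[0.492, 0.1645, 0.15, 0.04] [  28.2  293.6 -131.5   -8.9]
[0.492, 0.1645, 0.018, 0.04] [ 28.2 293.6   0.5  -8.9]
```

>>> {"api": "step_arm", "payload": {"series": [[-1,0,0,-30,0],[-1,0,0,-60,0],[-1,0,0,-95,0],[-1,0,0,-125,0],[-1,4,35,-125,-2],[-1,8,70,-125,-3],[-1,11,105,-125,-4],[-1,14,140,-125,-5],[-1,18,175,-125,-6],[-1,22,210,-125,-7],[-1,25,245,-125,-8],[-1,27,270,-125,-9],[-1,29,285,-125,-9],[-1,29,294,-125,-9],[-1,29,294,-125,-9],[-1,29,294,-85,-9],[-1,29,294,-50,-9],[-1,29,294,-25,-9],[-1,29,294,-25,-9],[-1,29,294,-25,-9]]}}

```text
time: 25.42
tool_pos: [0.4921, 0.1646, 0.0447]
ee_rot: [3.141, 0.002, -3.1]
wrist_force: [0.5, 0.4, -0.4]
width: 0.0415
```

```bash
python3 g.py .492 .1645 .0185 .04
```

```text
25.425 [0.4921 0.1646 0.0447] [ 3.141e+00  2.000e-03 -3.100e+00] 0.04152173098758185
[0.492, 0.1645, 0.0185, 0.04] [ 0.1 -0.1 26.2  0.1]
```

>>> {"api": "step_arm", "payload": {"series": [[-1,0,0,12,0],[-1,0,0,20,0],[-1,0,0,26,0],[-1,0,0,26,0],[-1,0,0,26,0],[0.9,0,0,26,0],[0.9,0,0,26,0],[0.9,0,0,26,0],[0.9,0,0,26,0],[0.9,0,0,26,0],[0.9,0,0,26,0],[0.9,0,0,0,0],[0.9,0,0,-40,0],[0.9,0,0,-80,0],[0.9,0,0,-110,0],[0.9,0,0,-110,0]]}}

```text
time: 27.42
tool_pos: [0.493, 0.1654, 0.1565]
ee_rot: [3.14, 0.006, -3.1]
wrist_force: [0.3, 0.0, -0.3]
width: 0.0894
```

```bash
python3 g.py .419 -.1245 .15 -.06  .419 -.1245 .022 -.06; python3 -c "
from h import *
for c in('side','top'):
  s=cams.snapshot(c)
  for l in 'ABCD': print(c,l,[ (d['p'],np.round(d['position'],4)) for d in models.pinpoint(s,f'pot_{l}_center')][:2])
  cv2.imwrite('pics/s4.png',cv2.resize(s['pixels'][205:255,255:310,::-1],None,fx=10,fy=10,interpolation=2))"
```

```text
27.425 [0.493  0.1654 0.1565] [ 3.14   0.006 -3.1  ] 0.0894312383518179
[0.419, -0.1245, 0.15, -0.06] [  86.2 -286.5    6.5    5.8]
[0.419, -0.1245, 0.022, -0.06] [  86.2 -286.5  134.5    5.8]
side A []
side B [(0.85, array([0.6315, 0.1661, 0.0297]))]
side C [(0.79, array([ 0.4193, -0.1227,  0.0336]))]
side D [(0.78, array([0.4907, 0.1678, 0.0383]))]
top A [(0.48, array([0.5679, 0.1668, 0.0405]))]
top B [(0.79, array([0.6362, 0.171 , 0.0304]))]
top C [(0.72, array([ 0.4193, -0.1247,  0.033 ]))]
top D [(0.48, array([ 0.4161, -0.1266,  0.0335])), (0.38, array([0.489 , 0.1648, 0.0374]))]
```

View pics/s4.png

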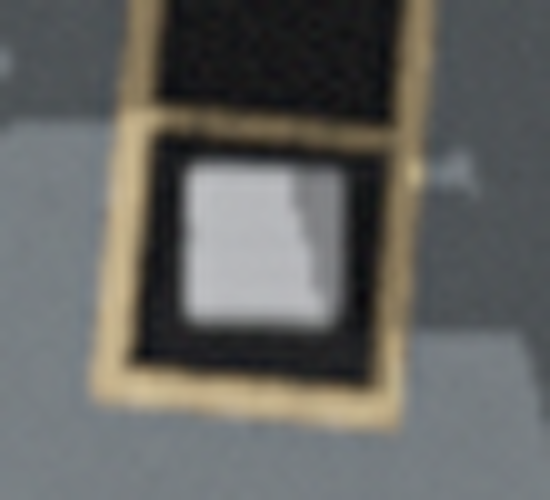

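Pot C, centred at (263,243) in the crop, is turned to nearly world-aligned (yaw about -0.015). I'm gripping it at that angle.

>>> {"api": "step_arm", "payload": {"series": [[1,15,-50,0,1],[1,30,-105,0,2],[1,48,-160,3,3],[1,65,-215,6,3.2],[1,78,-260,6,3.2],[1,86,-286,6,3.2],[1,86,-286,6,3.2],[1,86,-286,6,3.2],[1,86,-286,50,3.2],[1,86,-286,95,3.2],[1,86,-286,120,3.2],[1,86,-286,133,3.2],[1,86,-286,133,3.2],[-1,86,-286,133,3.2],[-1,86,-286,133,3.2],[-1,86,-286,133,3.2],[-1,86,-286,133,3.2],[-1,86,-286,133,3.2],[-1,86,-286,133,3.2],[-1,86,-286,133,3.2]]}}

```text
time: 30.42
tool_pos: [0.4173, -0.1243, 0.0205]
ee_rot: [3.141, -0.0, 3.128]
wrist_force: [0.2, -0.3, 0.6]
width: 0.0397
```

```bash
python3 g.py .4205 .162 .15 .04 .4205 .162 .018 .04
```

```text
30.425 [ 0.4173 -0.1243  0.0205] [ 3.141 -0.     3.128] 0.03967565503431886
[0.4205, 0.162, 0.15, 0.04] [   0.7  286.3 -129.5   -3.1]
[0.4205, 0.162, 0.018, 0.04] [  0.7 286.3   2.5  -3.1]
```

>>> {"api": "step_arm", "payload": {"series": [[-1,0,0,-30,0],[-1,0,0,-60,0],[-1,0,0,-95,0],[-1,0,0,-125,0],[-1,0,35,-125,-1],[-1,0,70,-125,-1],[-1,0,105,-125,-2],[-1,0,140,-125,-2],[-1,0,175,-125,-3],[-1,0,205,-125,-3],[-1,0,235,-125,-3],[-1,0,260,-125,-3],[-1,0,278,-125,-3],[-1,0,286,-125,-3],[-1,0,286,-125,-3],[-1,0,286,-85,-3],[-1,0,286,-50,-3],[-1,0,286,-25,-3],[-1,0,286,-25,-3],[-1,0,286,-25,-3]]}}

```text
time: 32.92
tool_pos: [0.4222, 0.1613, 0.0466]
ee_rot: [3.141, 0.002, -3.104]
wrist_force: [0.7, -0.7, 0.2]
width: 0.0398
```

```bash
python3 g.py .4205 .162 .0205 .04
```

```text
32.925 [0.4222 0.1613 0.0466] [ 3.141e+00  2.000e-03 -3.104e+00] 0.03976594660695083
[0.4205, 0.162, 0.0205, 0.04] [ 1.6  0.8 26.1 -0.1]
```

>>> {"api": "step_arm", "payload": {"series": [[-1,0,0,12,0],[-1,0,0,20,0],[-1,0,0,26,0],[-1,0,0,26,0],[-1,0,0,26,0],[0.9,0,0,26,0],[0.9,0,0,26,0],[0.9,0,0,26,0],[0.9,0,0,26,0],[0.9,0,0,26,0],[0.9,0,0,26,0],[0.9,0,0,0,0],[0.9,0,0,-40,0],[0.9,0,0,-80,0],[0.9,0,0,-120,0],[0.9,0,-50,-150,0],[0.9,0,-110,-150,0],[0.9,0,-160,-150,0],[0.9,0,-200,-150,0],[0.9,0,-200,-150,0]]}}

```text
time: 35.42
tool_pos: [0.4288, -0.0404, 0.1954]
ee_rot: [-3.141, -0.0, -3.108]
wrist_force: [-0.4, 0.3, -1.1]
width: 0.0891
```

```bash
python3 -c "
from h import *
ims=[]
for c in('side','top'):
  s=cams.snapshot(c)
  for l in 'ABCD': print(c,l,[ (d['p'],np.round(d['position'],4)) for d in models.pinpoint(s,f'pot_{l}_center')][:2])
  x,y=(110,190) if c=='side' else (110,90)
  ims.append(cv2.resize(s['pixels'][y:y+190,x:x+130 if c=='top' else x+250,::-1],None,fx=2,fy=3 if 0 else 2,interpolation=2))
cv2.imwrite('pics/fin.png',np.hstack(ims)); print(robot.get_obs()['tool_pos'])"
```

```text
side A [(0.83, array([0.5642, 0.1693, 0.0432]))]
side B [(0.95, array([0.6371, 0.1658, 0.0281])), (0.22, array([ 0.6352, -0.1464,  0.0071]))]
side C [(0.6, array([0.4239, 0.1612, 0.0366]))]
side D [(0.61, array([0.49  , 0.166 , 0.0366]))]
top A [(0.81, array([0.5708, 0.168 , 0.0413]))]
top B [(0.63, array([0.565 , 0.1721, 0.043 ])), (0.52, array([ 0.4911, -0.1327,  0.0032]))]
top C [(0.53, array([0.4233, 0.1596, 0.0334]))]
top D [(0.67, array([0.4933, 0.1641, 0.0364]))]
[ 0.42899735 -0.03765698  0.19548841]
```

View pics/fin.png

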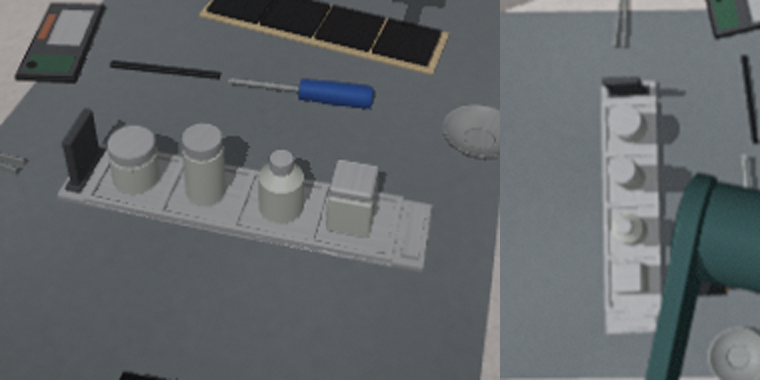

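The side view shows B (133,160), A (204,165), D (281,187) and C (353,198) upright and centred in their pockets, counting from the post. The gripper is clear, so I'm handing in.

```bash
python3 -c "
from h import *
print(robot.close_job())"
```

```text
the job is handed in; nothing more can be done
None
```

I moved all four pots to the aluminium rack and handed the job in at about 36 s; no verdict was reported. The teardown row from near to far was C, D, A, B. The post is on the rack's far end, so the order from the post is B, A, D, C.

The last pictures show every pot upright in its own pocket with the gripper clear. The position estimates lie within about 7 mm of the pocket centres. The two cameras differed by about 7 mm on A along the row, within the 18 mm tolerance. In the final top view the network labelled pot A as B and missed B, but the side view and the picture itself show B next to the post.

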